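# Make up two sprayer service kits

### The job

Make up the two service kits from the parts on the worktop: the orange nozzle and the chrome flow meter body go with the red strainer in the blue tray for the boom sprayer, and the black bayonet cap, the large white swirl plate and the small white swirl plate go in the yellow tray for the orchard sprayer. Set every part down without dropping it, the same way up as it is now, flat on the floor of a compartment it has to itself. Leave the strainer, the green nozzle and the blue cap where they are.

Things in the scene. Friction and masses are not known exactly. Their poses are not given: they have to be found in the camera images.
- tray_blue: blue plastic kit tray for the boom sprayer, 292 x 118 mm, 24 mm high, fixed; floor and walls 4 mm thick (floor top at z = 4 mm). Three compartments in a row along its x axis, each 92 (x) by 110 mm (y) inside, centred at x = -96, 0, +96 mm. Origin: centre of underside, z up. Red strainer in the compartment at x = +96, the others empty. To the left or right; yellow tray on the other side.
- tray_yellow: yellow plastic kit tray for the orchard sprayer, 292 x 118 mm, 24 mm high, fixed; floor and walls 4 mm thick (floor top at z = 4 mm). Three compartments in a row along its x axis, each 92 (x) by 110 mm (y) inside, centred at x = -96, 0, +96 mm. Origin: centre of underside, z up. All three compartments are empty at the start.
- orange_nozzle: orange anti-drift spray nozzle standing on its inlet flange, spray tip up, 40 mm tall: flange 30 mm across and 4 mm thick, round body 22 mm across from 4 to 25 mm up (grip here, from any side), neck 18 mm across to 32 mm, then a flat tip 15 x 7 mm. 18 g. Origin: centre of its underside; z up.
- flow_meter: chrome flow meter body lying down, 86 mm long along its x axis: square middle block 40 (x) by 34 (y), 34 mm high, with a 25 mm pipe end and 33 mm hexagon collar either side along x; boss with black plug on top, to 43 mm. Grip the block across y; lay it with its length along the tray's y axis (110 mm), where it has most room. 0.2 to 0.45 kg. Origin: centre of its underside; z up.
- bayonet_cap: black bayonet cap standing mouth up with its rubber seal showing inside, 22 mm tall, round body 34 mm across with two small wings along its x axis, 44 mm over the wings; grip across y (34 mm). 18 to 31 g. Origin: centre of its underside; z up.
- large_swirl: large white nylon swirl plate lying flat: disc 42 mm across, 10 mm thick, with a hub 13 mm across standing 3 mm higher and four dark slots on top. 18 g. Origin: centre of its underside; z up.
- small_swirl: small white nylon swirl plate lying flat: disc 26 mm across, 10 mm thick, with a hub 8 mm across standing 3 mm higher and four dark slots on top. 12 g. Origin: centre of its underside; z up.
- strainer: red nozzle strainer standing in the blue tray, 26 mm tall, foot 26 mm across; already packed, stays where it is. Origin: centre of its underside; z up.
- green_nozzle: green spray nozzle, same shape as the orange one, 40 mm tall, flange 30 mm across; stays in the stock. Origin: centre of its underside; z up.
- blue_cap: blue bayonet cap, same shape as the black one, 22 mm tall, 44 mm over the wings along its x axis; stays in the stock. Origin: centre of its underside; z up.
There are look-alikes about, which are no part of the job. Of the things that look like the flow_meter, take the one that is farthest from the robot's base at the start.

How it is judged:
By the outcome, as a careful person would: the job done as asked, in the order asked, and still so for the second after the job is handed in, with the robot touching nothing.
It also fails if it takes over 120 s, if anything falls off the work surface, if the arm or the gripper's body presses on something with over 40 N, if the wrist force passes 120 N, or if a joint passes its speed limit or range.

### The arm

A 6-joint arm with a two-finger parallel gripper is mounted at the origin on the work surface. World frame = base frame: x ahead of the robot, y to its left, z up, the work surface at z = 0. Lengths are in m, angles in rad, forces in N, time in s.
With the tool pointing down it reaches from about 0.35 to 0.95 m from the base axis. Payload 17.4 kg.
Tool frame: the origin (TCP) lies midway between the tips of the shut fingers; the grasp point (between the pads) lies 19 mm behind it (bot.grasp_offset is the distance from the TCP to the grasp point, in m); z points along the fingers, y is the direction in which the jaws open and shut (so a half turn about z gives the same grasp; the last joint's range is limited). The gripper opens to 93 mm and grips with 3 to 60 N. Pads are 15 mm wide; open, the fingers measure 128 mm over their backs; the gripper's body (75 mm by 188 mm) begins 65 mm behind the grasp point.
Start: joints at [-1.287, 0.116, 1.442, -0, 1.584, -0.038], TCP at [0.213, -0.64, 0.219] pointing down, gripper open.
Joint ranges: [-2.83, 2.83], [-0.83, 2.19], [0.07, 2.5], [-1.14, 4.28], [0.01, 3], [-2.97, 2.97]. Speed limits (rad/s): [1.89, 1.89, 2.22, 3.14, 3.14, 3.14].

### API

Orientations are given as a unit quaternion [w, x, y, z].
In Python, from bench import bot gives the robot as it stands. The module is installed in compiled form; this text tells all that it offers.
- The arm moves only by the tool play_rows, never from a script. Its argument "motion" is a list of rows, each a list of 7 numbers: the turn, a rotation vector about the tool's x, y, z in degrees, then the shift along the tool's x, y, z in cm, then the opening, from 0 (shut) to 1 (fully open). In form: [[wx, wy, wz, x, y, z, fingers], ...]. A call has 1 to 8 rows; each row is the pose to reach, as a shift and turn from the pose measured when the call began, along the tool's axes at that moment; what a row does not reach only later rows make up. A row lasts 1/10 s, in which the tool goes at most 50 mm and 8.59 degrees, less where a joint would pass 70% of its speed; a pose out of reach is approached as far as the arm can. A call with a gripper value outside its range is refused whole. The fingers move at their own pace and stop on an object; "newtons" is the grip in N (left out, the last holds). Time passes only in rows, so rows that repeat a pose let the fingers close. It gives the time, the measured TCP pose, the force and the opening at its end, in the units of the state.
- bot.state(): the state, without advancing time (a new reading comes with each control period).
- bot.capture(name): name is "scene" or "top" or "wrist"; returns a dict with "img" (400x640x3 uint8, blue, green, red), "camera_matrix" (3x3 intrinsics, pixels), "rvec" (rotation vector, rad) and "tvec" (3), from world to camera coordinates, as OpenCV has them; the wrist camera has in their place "mount" (4x4, takes a point from camera to tool coordinates, whose origin is the TCP and whose axes are the flange's). Camera axes: x right, y down, z forward; pixel columns grow to the right and rows downward; lengths in m; the calibration is good to about 2 mm. A picture is of the moment at which its call begins: read the wrist's pose just before it. There is no depth.
- bot.hand_in(): hands the job in, once; it reports no verdict.
Trained networks look in a picture, given as the dict that the camera call returned (one of the last four; its "shot" number tells which), for a name from the list of things; names that differ only in an ending like _2 or _b are one class to them, and where a whole thing is asked for, a point or a joint stands for the part that bears it (a point fixed in the world has none). Each returns a list of dicts, best first, with "conf" (0 to 1); they miss things now and then, are a little off and sometimes report something else, mostly with a low value. They report only what shows in the picture. A call takes as long as a camera call. They do not tell look-alikes from the thing itself.
- bot.masks_of(picture, query): "mask" (400x640 bool, what is visible of it) and "bbox" ([left, top, width, height] in pixels, round what is visible of it).
- bot.mark_of(picture, query): "pixel" ([column, row] in pixels: a listed point, or the origin of a listed thing).
The state is a dict: "clock": time; "joints": joint angles; "dq": joint speeds; "effort": joint torques, N m; "ee_pos": TCP position; "ee_rot": TCP orientation; "ft_force": force on the tool from outside, world axes, zero at the start; "ft_torque": the same for the moment, N m; "gripper_width": finger opening in m.
Only numpy, scipy, OpenCV 4.12 (cv2) and the standard library are available. Lean on these libraries where they do the work, as an engineer would, in place of code of your own. Each camera call takes 0.05 s, during which the arm holds its last target. There are 200 camera calls.

## Working session

There is one attempt and no reset: what is moved stays moved. The work goes in short steps, Python scripts to look and compute and a tool call to move; the robot and the scene stay as the last step left them, time stands still between calls to the robot, and variables do not carry over. Pictures are saved under pics/ and viewed, about 12 in all and at most 16, crops included, and the job is handed in when it is done.

Besides the shell and the picture viewer there is one more tool, called after ">>>" as name(argument=value, ...), one argument or row to a line, values as JSON. play_rows: Moves the arm, as the interface text tells. Its arguments: {"type":"object","properties":{"motion":{"type":"array","items":{"type":"array","items":{"type":"number"}}},"newtons":{"type":"number"}},"required":["motion"]}

```bash
mkdir -p pics; cat > h.py <<'E'
from bench import bot
import numpy as np, cv2
from scipy.spatial.transform import Rotation as R
def tool():
    s=bot.state(); q=s["ee_rot"]
    return np.array(s["ee_pos"]), R.from_quat([q[1],q[2],q[3],q[0]]).as_matrix()
def cam(p,T=None):
    K=np.array(p["camera_matrix"])
    if "mount" in p:
        M=np.array(p["mount"]); t,Rw=T
        return K, Rw@M[:3,:3], Rw@M[:3,3]+t
    Rc=cv2.Rodrigues(np.array(p["rvec"],float))[0]
    return K, Rc.T, -Rc.T@np.array(p["tvec"],float).ravel()
def ray(p,px,z,T=None):
    K,Rw,c=cam(p,T)
    d=Rw@np.linalg.inv(K)@np.array([px[0],px[1],1.])
    return c+d*(z-c[2])/d[2]
def proj(p,X,T=None):
    K,Rw,c=cam(p,T); v=K@(Rw.T@(np.array(X)-c)); return v[:2]/v[2]
E
python3 - <<'E'
from h import *
for n in ("scene","top"):
    p=bot.capture(n); cv2.imwrite(f"pics/{n}0.png",p["img"])
    print(n,cam(p)[2])
    for q in "tray_blue tray_yellow orange_nozzle flow_meter bayonet_cap large_swirl small_swirl strainer green_nozzle blue_cap".split():
        print(q,[(np.round(d["pixel"]).tolist(),round(d["conf"],2),np.round(ray(p,d["pixel"],0),3)[:2].tolist()) for d in bot.mark_of(p,q)[:4]])
print(bot.state())
E
```

```text
scene [ 0.88997976 -0.08676816  0.76111458]
tray_blue [([457.0, 180.0], 0.57, [0.469, 0.287])]
tray_yellow [([176.0, 241.0], 0.79, [0.524, -0.303])]
orange_nozzle [([321.0, 186.0], 0.53, [0.442, -0.002]), ([472.0, 221.0], 0.48, [0.569, 0.288])]
flow_meter [([294.0, 287.0], 0.81, [0.652, -0.087]), ([270.0, 152.0], 0.6, [0.338, -0.1]), ([205.0, 140.0], 0.56, [0.286, -0.242])]
bayonet_cap [([372.0, 183.0], 0.85, [0.45, 0.106])]
large_swirl [([387.0, 280.0], 0.65, [0.664, 0.088])]
small_swirl [([266.0, 198.0], 0.58, [0.453, -0.119])]
strainer [([471.0, 223.0], 0.66, [0.572, 0.284])]
green_nozzle [([301.0, 236.0], 0.78, [0.55, -0.06])]
blue_cap [([360.0, 230.0], 0.82, [0.554, 0.058])]
top [0.32261484 0.01599122 1.21953663]
tray_blue [([210.0, 213.0], 0.69, [0.478, 0.288])]
tray_yellow [([439.0, 190.0], 0.88, [0.523, -0.311]), ([279.0, 221.0], 0.34, [0.454, 0.109])]
orange_nozzle [([321.0, 226.0], 0.4, [0.437, 0.0])]
flow_meter [([352.0, 146.0], 0.94, [0.648, -0.087]), ([276.0, 258.0], 0.7, [0.357, 0.119]), ([418.0, 282.0], 0.65, [0.29, -0.242]), ([366.0, 267.0], 0.63, [0.33, -0.112])]
bay
[... 266 characters left out ...]
57])]
{'clock': 1.1, 'joints': array([-1.28681591e+00,  1.15972974e-01,  1.44157993e+00,  4.86489986e-06,
        1.58399078e+00, -3.78147321e-02]), 'dq': array([-1.04709602e-04,  2.65062433e-04, -1.08206698e-03,  2.45810876e-05,
        7.88870064e-04, -1.49915116e-04]), 'effort': array([-1.58447187e-03, -7.21037436e+01, -6.22755575e+01,  7.79560651e-02,
        1.84403808e-02,  7.63706538e-06]), 'ee_pos': array([ 0.21346961, -0.6403703 ,  0.21867684]), 'ee_rot': array([2.40017779e-05, 9.87083881e-01, 1.60204282e-01, 5.41999397e-06]), 'ft_force': array([-0.31890936, -0.03543772,  0.78714363]), 'ft_torque': array([-0.00225198, -0.01206025, -0.03594985]), 'gripper_width': 0.09293653193069777}
```

View pics/top0.png

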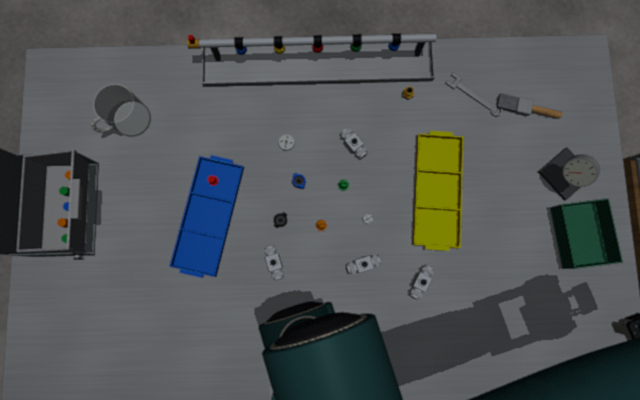

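View pics/scene0.png

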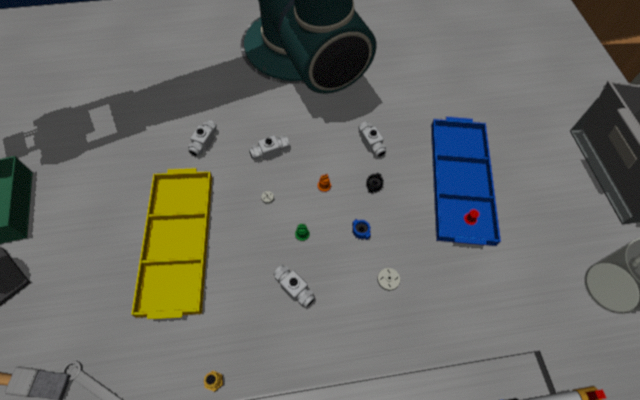

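```bash
cat >> h.py <<'E'
def go(target,yaw=None):
    """delta row for TCP target, yaw=world angle (deg) of tool x"""
    t,Rw=tool(); d=Rw.T@(np.array(target)-t)*100
    if yaw is None: w=np.zeros(3)
    else:
        a=np.radians(yaw); x=np.array([np.cos(a),np.sin(a),0]); z=np.array([0,0,-1.])
        Rt=np.column_stack([x,np.cross(z,x),z]); w=np.degrees(R.from_matrix(Rw.T@Rt).as_rotvec())
    return np.round(w,1).tolist(),np.round(d,2).tolist()
E
cat > tray.py <<'E'
from h import *
from scipy.optimize import least_squares
def mask(img,col):
    h=cv2.cvtColor(img,cv2.COLOR_BGR2HSV); lo,hi=((105,150,40),(125,255,255)) if col=="blue" else ((24,150,60),(34,255,255))
    m=cv2.inRange(h,lo,hi); n,l,s,c=cv2.connectedComponentsWithStats(m)
    return (l==1+np.argmax(s[1:,4])).astype(np.uint8)
def fit(shots,col,x0,long=True):
    ms=[(p,T,cv2.GaussianBlur(cv2.morphologyEx(mask(p["img"],col),cv2.MORPH_CLOSE,np.ones((9,9))).astype(np.float32),(5,5),0)) for p,T in shots]
    def hull(x,p,T):
        c,s=np.cos(x[2]),np.sin(x[2]); P=[]
        for z in (0,.024):
            for u in (-.146,.146):
                for v in (-.059,.059): P.append(proj(p,[x[0]+c*u-s*v,x[1]+s*u+c*v,z],T))
            for u in (-.156,.156):
                for v in (-.028,.028): P.append(proj(p,[x[0]+c*u-s*v,x[1]+s*u+c*v,z],T)) if False else None
        return cv2.convexHull(np.array(P,np.float32))
    def cost(x):
        e=0
        for p,T,m in ms:
            r=np.zeros(m.shape,np.uint8); cv2.fillConvexPoly(r,np.round(hull(x,p,T)*16).astype(np.int32),255,cv2.LINE_AA,4)
            e+=np.abs(cv2.GaussianBlur(r.astype(np.float32)/255,(5,5),0)-m).sum()
        return e
    from scipy.optimize import minimize
    r=minimize(cost,x0,method="Nelder-Mead",options=dict(initial_simplex=np.array(x0)+np.array([[0,0,0],[.01,0,0],[0,.01,0],[0,0,.1]]),xatol=1e-4,fatol=.1))
    return r.x,r.fun
E
python3 - <<'E'
from tray import *
P=[bot.capture(n) for n in("scene","top")]
for col,x0 in(("blue",[.475,.287,-.25]),("yellow",[.523,-.307,0.0])):
    x0[2]+=0
    for a in (0,):
        ang=x0[2]
        for sh in ([(P[0],None)],[(P[1],None)]):
            x,f=fit(sh,col,x0); print(col,np.round(x,4),np.degrees(x[2]).round(1),round(f))
print(np.array(bot.capture("wrist")["mount"]).round(3)); print(bot.capture("wrist")["camera_matrix"])
print(go([.40,0,.40],92), go([.3,-.45,.40],60))
E
```

```text
blue [ 0.4697  0.2961 -0.2678] -15.3 646
blue [ 0.4713  0.294  -0.2431] -13.9 502
yellow [ 0.5238 -0.3017 -0.0775] -4.4 638
yellow [ 0.5231 -0.3041 -0.1094] -6.3 448
[[ 0.001 -0.965 -0.262  0.073]
 [ 1.     0.001 -0.     0.   ]
 [ 0.001 -0.262  0.965 -0.167]
 [ 0.     0.     0.     1.   ]]
[[331.41794808   0.         323.27500265]
 [  0.         331.41794808 201.21583472]
 [  0.           0.           1.        ]]
([-0.0, 0.0, -73.6], [37.95, -54.85, -18.13]) ([-0.0, 0.0, -41.6], [14.23, -15.32, -18.13])
```

>>> play_rows(
  motion=[
    [0,0,-20,0,0,-10,1],
    [0,0,-20,0,0,-10,1],
    [0,0,-73.6,38,-54.8,-14,1],
    [0,0,-73.6,38,-54.8,-14,1],
    [0,0,-73.6,38,-54.8,-14,1],
    [0,0,-73.6,38,-54.8,-14,1],
    [0,0,-73.6,38,-54.8,-14,1],
    [0,0,-73.6,38,-54.8,-14,1],
  ],
)

```text
clock: 2.1
ee_pos: [0.2975, -0.351, 0.3368]
ee_rot: [0.0, 0.722, 0.692, 0.0]
ft_force: [1.7, -0.3, 0.2]
gripper_width: 0.093
```

```bash
python3 -c "
from h import *
print(go([.46,0,.36],90),bot.state()['clock'],tool()[0],bot.state()['joints'])"
```

```text
([0.0, 0.0, -2.5], [35.77, 14.71, -2.32]) 2.1 [ 0.29752922 -0.35100581  0.33680748] [-9.23192588e-01 -3.60724980e-01  1.68658298e+00  1.20108266e-04
  1.81521057e+00 -8.79847976e-01]
```

>>> play_rows(
  motion=[
    [0,0,-2.5,35.8,14.7,-2.3,1],
    [0,0,-2.5,35.8,14.7,-2.3,1],
    [0,0,-2.5,35.8,14.7,-2.3,1],
    [0,0,-2.5,35.8,14.7,-2.3,1],
    [0,0,-2.5,35.8,14.7,-2.3,1],
    [0,0,-2.5,35.8,14.7,-2.3,1],
    [0,0,-2.5,35.8,14.7,-2.3,1],
    [0,0,-2.5,35.8,14.7,-2.3,1],
  ],
)

```text
clock: 2.9
ee_pos: [0.4603, 0.0029, 0.3601]
ee_rot: [0.0, 0.707, 0.708, 0.0]
ft_force: [0.6, -1.4, 0.5]
gripper_width: 0.0928
```

>>> play_rows(
  motion=[
    [0,0,0,0,0,0,1],
    [0,0,0,0,0,0,1],
  ],
)

```text
clock: 3.1
ee_pos: [0.4604, 0.0036, 0.36]
ee_rot: [0.0, 0.706, 0.708, 0.0]
ft_force: [0.7, -0.6, 0.5]
gripper_width: 0.0929
```

```bash
cat > look.py <<'E'
from tray import *
import sys
def look(name,qs,trays=()):
    T=tool(); p=bot.capture("wrist"); cv2.imwrite(f"pics/{name}.png",p["img"])
    Z=dict(flow_meter=0,orange_nozzle=0)
    for q in qs:
        print(q,[(np.round(d["pixel"]).tolist(),round(d["conf"],2),np.round(ray(p,d["pixel"],0,T),4)[:2].tolist()) for d in bot.mark_of(p,q)[:4]])
    for c,x0 in trays:
        x,f=fit([(p,T)],c,x0); print(c,x.round(4),np.degrees(x[2]).round(1),round(f))
    return p,T
E
python3 - <<'E'
from look import *
p,T=look("w1","orange_nozzle flow_meter bayonet_cap large_swirl small_swirl strainer green_nozzle blue_cap".split(),[("blue",[.4705,.295,-.25]),("yellow",[.523,-.303,-.09])])
print(T[0])
E
```

```text
orange_nozzle [([314.0, 159.0], 0.54, [0.4465, 0.0029])]
flow_meter [([251.0, 79.0], 0.81, [0.3532, 0.1221]), ([249.0, 223.0], 0.57, [0.3377, -0.1057]), ([442.0, 215.0], 0.56, [0.6589, -0.0903]), ([228.0, 299.0], 0.52, [0.2931, -0.2486])]
bayonet_cap [([324.0, 89.0], 0.84, [0.4623, 0.1092])]
large_swirl [([457.0, 107.0], 0.68, [0.6658, 0.084])]
small_swirl [([320.0, 232.0], 0.56, [0.4564, -0.1201])]
strainer []
green_nozzle [([372.0, 196.0], 0.85, [0.5425, -0.0571])]
blue_cap [([390.0, 124.0], 0.88, [0.564, 0.0574])]
blue [ 0.4713  0.2973 -0.2462] -14.1 12
yellow [ 0.5256 -0.3594  0.0754] 4.3 5482
[0.46035477 0.00362059 0.36002817]
```

View pics/w1.png

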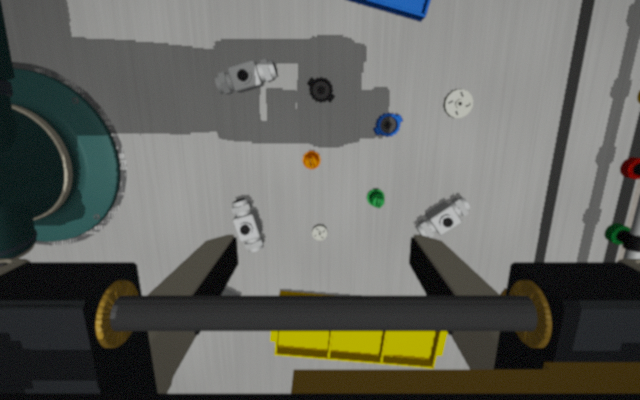

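>>> play_rows(
  motion=[
    [0,0,0,0,-1.6,26,0.7],
    [0,0,0,0,-1.6,26,0.7],
    [0,0,0,0,-1.6,26,0.7],
    [0,0,0,0,-1.6,26,0.7],
    [0,0,0,0,-1.6,26,0.7],
    [0,0,0,0,-1.6,26,0.7],
    [0,0,0,0,-1.6,26,0.7],
    [0,0,0,0,-1.6,26,0.7],
  ],
)

```text
clock: 4.35
ee_pos: [0.4458, 0.0022, 0.1028]
ee_rot: [0.002, 0.707, 0.707, 0.001]
ft_force: [-0.1, 0.2, 0.4]
gripper_width: 0.0651
```

```bash
python3 - <<'E'
from look import *
p,T=look("w2",["orange_nozzle"])
m=bot.masks_of(p,"orange_nozzle")[0]; ys,xs=np.nonzero(m["mask"]); print(m["bbox"],xs.mean(),ys.mean(),ray(p,(xs.mean(),ys.mean()),.02,T))
print(T[0],go([0.444,0,.006],90))
E
```

```text
orange_nozzle [([318.0, 204.0], 0.96, [0.443, -0.001])]
[302.0, 183.0, 34.0, 42.4] 317.702878365831 203.42525533890435 [0.44279661 0.00525509 0.02      ]
[0.44576012 0.00220698 0.10283819] ([0.3, 0.0, 0.0], [-0.22, -0.22, 9.65])
```

View pics/w2.png

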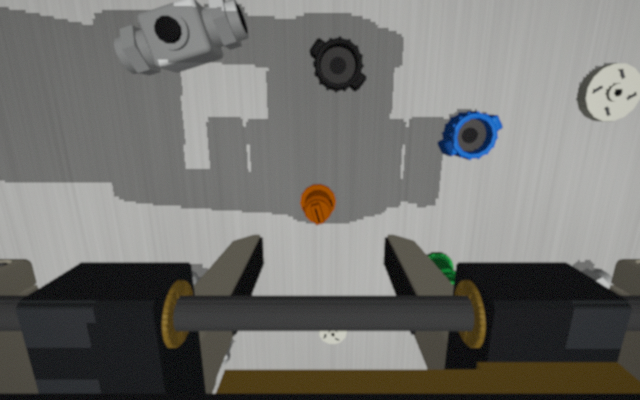

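>>> play_rows(
  motion=[
    [0.3,0,0,-0.2,-0.27,5,0.7],
    [0.3,0,0,-0.2,-0.27,8,0.7],
    [0.3,0,0,-0.2,-0.27,9.3,0.7],
    [0.3,0,0,-0.2,-0.27,9.6,0.7],
    [0.3,0,0,-0.2,-0.27,9.6,0.7],
    [0.3,0,0,-0.2,-0.27,9.6,0],
    [0.3,0,0,-0.2,-0.27,9.6,0],
    [0.3,0,0,-0.2,-0.27,9.6,0],
  ],
  newtons=12,
)

```text
clock: 5.3
ee_pos: [0.4439, 0.0002, 0.0074]
ee_rot: [0.0, 0.707, 0.707, 0.0]
ft_force: [-0.2, -0.8, -0.5]
gripper_width: 0.0453
```

>>> play_rows(
  motion=[
    [0,0,0,0,0,0,0],
    [0,0,0,0,0,0,0],
    [0,0,0,0,0,0,0],
  ],
)

```text
clock: 5.6
ee_pos: [0.4439, 0.0002, 0.0074]
ee_rot: [0.0, 0.707, 0.707, 0.0]
ft_force: [-0.7, 0.1, 0.2]
gripper_width: 0.0218
```

>>> play_rows(
  motion=[
    [0,0,0,0,0,-4,0],
    [0,0,0,0,0,-8,0],
    [0,0,14,31.9,-6.6,-9,0],
    [0,0,14,31.9,-6.6,-9,0],
    [0,0,14,31.9,-6.6,-9,0],
    [0,0,14,31.9,-6.6,-9,0],
    [0,0,14,31.9,-6.6,-9,0],
    [0,0,14,31.9,-6.6,-9,0],
  ],
)

```text
clock: 6.4
ee_pos: [0.3842, 0.2856, 0.0964]
ee_rot: [0.0, 0.788, 0.616, 0.0]
ft_force: [1.9, -0.6, -0.0]
gripper_width: 0.0213
```

>>> play_rows(
  motion=[
    [0,0,0,0,0,0,0],
    [0,0,0,0,0,0,0],
  ],
)

```text
clock: 6.6
ee_pos: [0.3837, 0.2863, 0.0962]
ee_rot: [0.001, 0.787, 0.617, 0.0]
ft_force: [0.9, -0.6, 0.4]
gripper_width: 0.0212
```

```bash
python3 - <<'E'
from look import *
p,T=look("w3",["strainer","orange_nozzle"])
c,s=np.cos(np.radians(-14.2)),np.sin(np.radians(-14.2))
im=p["img"].copy()
for u in (-.146,-.05,.05,.146):
    for v in(-.059,.059):
        q=proj(p,[.471+c*u-s*v,.296+s*u+c*v,.024],T); cv2.drawMarker(im,tuple(int(round(a)) for a in q),(0,0,255),0,12,1)
cv2.imwrite("pics/w3.png",im); print(T[0],go([.378,.3195,.1],75.8),bot.state()['gripper_width'])
E
```

```text
strainer [([550.0, 156.0], 0.87, [0.568, 0.2807])]
orange_nozzle [([326.0, 240.0], 0.89, [0.3788, 0.2539]), ([559.0, 384.0], 0.44, [0.5623, 0.0554])]
[0.38366762 0.28630003 0.09615408] ([0.1, 0.0, 0.2], [3.24, -1.49, -0.37]) 0.02192135528889986
```

View pics/w3.png

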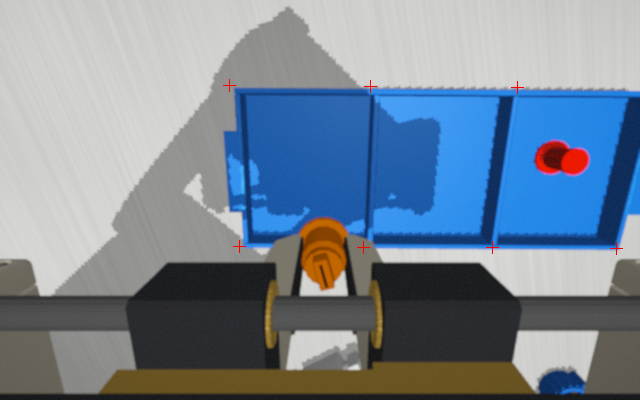

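>>> play_rows(
  motion=[
    [0,0,0.2,3.2,-1.3,0,0],
    [0,0,0.2,3.2,-1.3,2,0],
    [0,0,0.2,3.2,-1.3,5,0],
    [0,0,0.2,3.2,-1.3,7.5,0],
    [0,0,0.2,3.2,-1.3,8.2,0],
    [0,0,0.2,3.2,-1.3,8.4,0],
    [0,0,0.2,3.2,-1.3,8.45,0],
    [0,0,0.2,3.2,-1.3,8.45,0],
  ],
)

```text
clock: 7.55
ee_pos: [0.3805, 0.3188, 0.013]
ee_rot: [0.001, 0.789, 0.614, 0.001]
ft_force: [0.2, 0.7, 0.2]
gripper_width: 0.0213
```

>>> play_rows(
  motion=[
    [0,0,0,0,0,0.1,0],
    [0,0,0,0,0,0.15,0],
    [0,0,0,0,0,0.2,0],
    [0,0,0,0,0,0.2,0],
  ],
)

```text
clock: 7.95
ee_pos: [0.3807, 0.319, 0.0115]
ee_rot: [0.001, 0.789, 0.614, 0.001]
ft_force: [0.5, 0.2, 3.8]
gripper_width: 0.0212
```

>>> play_rows(
  motion=[
    [0,0,0,0,0,0,0.42],
    [0,0,0,0,0,0,0.42],
    [0,0,0,0,0,0,0.42],
    [0,0,0,0,0,-1.5,0.42],
    [0,0,0,0,0,-4,0.42],
    [0,0,0,0,0,-9,0.42],
    [0,0,0,0,0,-14,0.7],
    [0,0,0,0,0,-19,0.7],
  ],
)

```text
clock: 8.75
ee_pos: [0.3797, 0.3185, 0.2047]
ee_rot: [0.001, 0.789, 0.614, 0.002]
ft_force: [0.0, 0.4, 0.5]
gripper_width: 0.0503
```

```bash
python3 - <<'E'
from look import *
p,T=look("w4",["orange_nozzle","strainer"],[("blue",[.471,.296,-.247])])
P=bot.capture("top"); print([(d["pixel"],d["conf"],ray(P,d["pixel"],0)) for d in bot.mark_of(P,"flow_meter")])
m=[m for m in bot.masks_of(P,"flow_meter") if m["bbox"][1]<180]
for a in m:
    print(a["bbox"],a["conf"]); ys,xs=np.nonzero(a["mask"]); X=np.array([ray(P,(x,y),.017)[:2] for x,y in zip(xs,ys)]); c=X.mean(0); u=np.linalg.svd(X-c)[2][0]; print(c,np.degrees(np.arctan2(u[1],u[0])))
P=bot.capture("scene")
m=[m for m in bot.masks_of(P,"flow_meter") if m["bbox"][1]>220]
for a in m:
    print(a["bbox"],a["conf"]); ys,xs=np.nonzero(a["mask"]); X=np.array([ray(P,(x,y),.017)[:2] for x,y in zip(xs,ys)]); c=X.mean(0); u=np.linalg.svd(X-c)[2][0]; print(c,np.degrees(np.arctan2(u[1],u[0])))
print(T[0],bot.state()['joints'])
E
```

```text
orange_nozzle [([325.0, 176.0], 0.83, [0.3836, 0.3195])]
strainer [([492.0, 168.0], 0.7, [0.5693, 0.2824]), ([408.0, 180.0], 0.66, [0.4745, 0.292])]
blue [ 0.4724  0.2926 -0.2483] -14.2 3154
[([274.2, 259.3], 0.76, array([0.35501647, 0.12285327, 0.        ])), ([347.9, 144.7], 0.75, array([ 0.65236738, -0.07620665,  0.        ])), ([366.5, 266.3], 0.73, array([ 0.33154965, -0.11272498,  0.        ])), ([416.8, 283.1], 0.61, array([ 0.28620181, -0.23880706,  0.        ])), ([214.4, 177.2], 0.32, array([0.57304259, 0.27765984, 0.        ]))]
[338.0, 127.1, 28.9, 30.4] 0.9
[ 0.65478765 -0.08705948] -142.91323113953683
[278.5, 136.4, 13.7, 12.8] 0.73
[0.65872128 0.08867504] 157.47112144455622
[273.4, 263.7, 39.3, 40.8] 0.74
[ 0.65211923 -0.08654404] 34.23957697781989
[0.37965853 0.31847596 0.20465557] [ 6.47158926e-01 -2.77986871e-01  1.84197942e+00 -1.15624788e-03
  1.57676414e+00  8.95901676e-01]
```

```bash
python3 -c "
from h import *
print(go([.655,-.087,.15],36))"
```

```text
([0.1, -0.0, 39.7], [-32.52, 36.66, 5.07])
```

>>> play_rows(
  motion=[
    [0.1,0,39.7,-32.5,36.7,0,0.8],
    [0.1,0,39.7,-32.5,36.7,0,0.8],
    [0.1,0,39.7,-32.5,36.7,0,0.8],
    [0.1,0,39.7,-32.5,36.7,0,0.8],
    [0.1,0,39.7,-32.5,36.7,0,0.8],
    [0.1,0,39.7,-32.5,36.7,0,0.8],
    [0.1,0,39.7,-32.5,36.7,0,0.8],
    [0.1,0,39.7,-32.5,36.7,5,0.8],
  ],
)

```text
clock: 9.95
ee_pos: [0.6044, -0.012, 0.1847]
ee_rot: [0.0, 0.951, 0.309, 0.001]
ft_force: [0.3, 1.0, -0.1]
gripper_width: 0.0741
```

```bash
python3 -c "
from h import *
print(go([.655,-.087,.15],36))"
```

```text
([0.0, -0.1, 0.0], [-0.32, 9.04, 3.48])
```

>>> play_rows(
  motion=[
    [0,0,0,-0.3,9,3.5,0.8],
    [0,0,0,-0.3,9,3.5,0.8],
    [0,0,0,-0.3,9,3.5,0.8],
    [0,0,0,-0.3,9,3.5,0.8],
  ],
)

```text
clock: 10.35
ee_pos: [0.6545, -0.0871, 0.1478]
ee_rot: [-0.001, 0.951, 0.308, -0.001]
ft_force: [-0.4, 0.5, 0.2]
gripper_width: 0.0745
```

```bash
cat > fm.py <<'E'
from look import *
def blob(p,T,q,z):
    for a in bot.masks_of(p,q)[:2]:
        ys,xs=np.nonzero(a["mask"]); X=np.array([ray(p,(x,y),z,T)[:2] for x,y in zip(xs,ys)]); c=X.mean(0); u=np.linalg.svd(X-c,full_matrices=False)[2][0]
        print(q,a["bbox"],round(a["conf"],2),"centroid",c.round(4),"axis",np.degrees(np.arctan2(u[1],u[0])).round(1),"extent",np.ptp((X-c)@u).round(3))
E
python3 - <<'E'
from fm import *
p,T=look("w5",["flow_meter"])
blob(p,T,"flow_meter",.02); print(T[0])
E
```

```text
flow_meter [([322.0, 192.0], 0.71, [0.6516, -0.0881])]
flow_meter [306.1, 146.6, 41.9, 98.8] 0.91 centroid [ 0.6543 -0.0881] axis -144.1 extent 0.092
[ 0.65447071 -0.08714793  0.14781751]
```

View pics/w5.png

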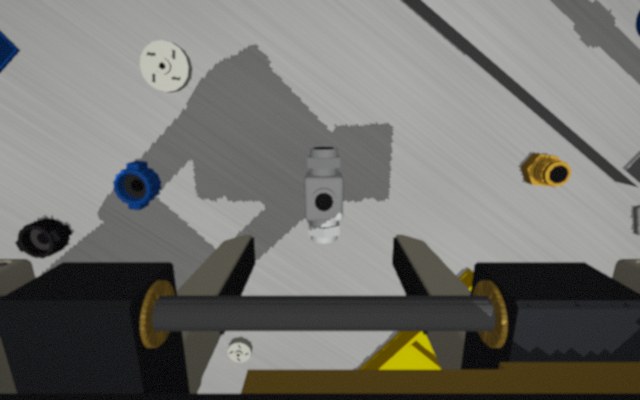

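>>> play_rows(
  motion=[
    [0,0,0,-0.15,0,5,0.8],
    [0,0,0,-0.15,0,9.5,0.8],
    [0,0,0,-0.15,0,12.5,0.8],
    [0,0,0,-0.15,0,14,0.8],
    [0,0,0,-0.15,0,14.4,0.8],
    [0,0,0,-0.15,0,14.4,0.8],
    [0,0,0,-0.15,0,14.4,0],
    [0,0,0,-0.15,0,14.4,0],
  ],
  newtons=45,
)

```text
clock: 11.3
ee_pos: [0.6546, -0.0865, 0.0081]
ee_rot: [0.001, 0.951, 0.31, 0.002]
ft_force: [0.5, 0.4, 0.9]
gripper_width: 0.0626
```

>>> play_rows(
  motion=[
    [0,0,0,0,0,0,0],
    [0,0,0,0,0,0,0],
    [0,0,0,0,0,0,0],
    [0,0,0,0,0,0,0],
  ],
)

```text
clock: 11.7
ee_pos: [0.6547, -0.0865, 0.0083]
ee_rot: [0.001, 0.951, 0.31, 0.002]
ft_force: [-0.2, -0.2, 1.6]
gripper_width: 0.0337
```

```bash
python3 -c "
from h import *
print(go([.471,.296,.12],75.8))"
```

```text
([0.2, -0.2, -39.7], [7.72, -41.7, -11.26])
```

>>> play_rows(
  motion=[
    [0,0,0,0,0,-2,0],
    [0,0,0,0,0,-5,0],
    [0,0,0,0,0,-9,0],
    [0,0,-10,1,-6,-11.5,0],
    [0,0,-20,4,-20,-11.5,0],
    [0,0,-39.7,7.7,-41.7,-11.5,0],
    [0,0,-39.7,7.7,-41.7,-11.5,0],
    [0,0,-39.7,7.7,-41.7,-11.5,0],
  ],
)

```text
clock: 12.5
ee_pos: [0.5465, 0.137, 0.1202]
ee_rot: [0.001, 0.787, 0.616, 0.002]
ft_force: [1.1, 1.3, -4.6]
gripper_width: 0.0337
```

```bash
python3 -c "
from h import *
print(go([.471,.26,.12],75.8),bot.state()['gripper_width'],bot.state()['ft_force'])"
```

```text
([0.2, -0.1, 0.3], [10.13, -10.28, -0.01]) 0.03366382978350947 [ 1.11605478  1.32323734 -4.56174033]
```

>>> play_rows(
  motion=[
    [0.2,0,0.3,10,-10.3,0,0],
    [0.2,0,0.3,10,-10.3,0,0],
    [0.2,0,0.3,10,-10.3,0,0],
    [0.2,0,0.3,10,-10.3,0,0],
    [0.2,0,0.3,10,-10.3,0,0],
  ],
)

```text
clock: 13.0
ee_pos: [0.4699, 0.2594, 0.1195]
ee_rot: [-0.0, 0.788, 0.615, 0.0]
ft_force: [0.3, -0.5, -3.7]
gripper_width: 0.0336
```

```bash
python3 - <<'E'
from look import *
p,T=look("w6",["strainer","orange_nozzle","flow_meter"])
im=p["img"].copy(); c,s=np.cos(np.radians(-14.2)),np.sin(np.radians(-14.2))
for u in (-.146,-.046,.046,.146):
    for v in(-.055,.055):
        q=proj(p,[.471+c*u-s*v,.296+s*u+c*v,.024],T); cv2.drawMarker(im,tuple(int(round(a)) for a in q),(0,0,255),0,12,1)
cv2.imwrite("pics/w6.png",im); print(T[0],go([.471,.296,.12],75.8))
E
```

```text
strainer [([428.0, 147.0], 0.58, [0.5683, 0.2793])]
orange_nozzle []
flow_meter [([320.0, 246.0], 0.9, [0.4561, 0.2134])]
[0.46985585 0.25938289 0.11950435] ([0.0, -0.0, -0.1], [3.69, -0.94, -0.04])
```

View pics/w6.png

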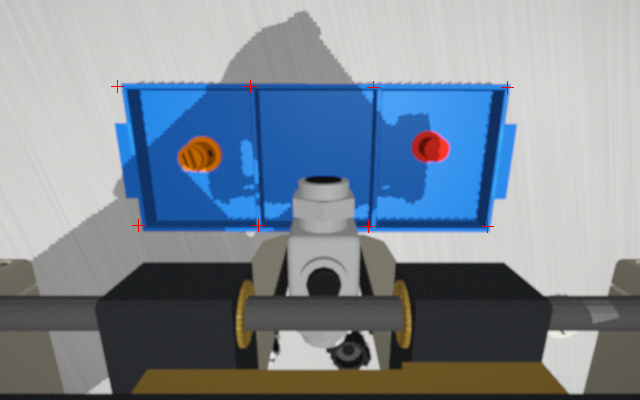

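>>> play_rows(
  motion=[
    [0,0,0,3.65,-0.75,0,0],
    [0,0,0,3.65,-0.75,0,0],
    [0,0,0,3.65,-0.75,3,0],
    [0,0,0,3.65,-0.75,6.5,0],
    [0,0,0,3.65,-0.75,9,0],
    [0,0,0,3.65,-0.75,10.2,0],
    [0,0,0,3.65,-0.75,10.4,0],
    [0,0,0,3.65,-0.75,10.4,0],
  ],
)

```text
clock: 14.0
ee_pos: [0.4734, 0.295, 0.0165]
ee_rot: [-0.0, 0.79, 0.613, 0.001]
ft_force: [0.8, -0.7, -1.9]
gripper_width: 0.0341
```

>>> play_rows(
  motion=[
    [0,0,0,0,0,0,0],
  ],
)

```text
clock: 14.1
ee_pos: [0.4742, 0.2952, 0.0179]
ee_rot: [0.0, 0.79, 0.613, 0.002]
ft_force: [-0.3, -0.1, -3.3]
gripper_width: 0.0338
```

>>> play_rows(
  motion=[
    [0,0,0,0,0,0.2,0],
    [0,0,0,0,0,0.4,0],
    [0,0,0,0,0,0.55,0],
    [0,0,0,0,0,0.65,0],
    [0,0,0,0,0,0.65,0],
  ],
)

```text
clock: 14.6
ee_pos: [0.4743, 0.2953, 0.0122]
ee_rot: [0.0, 0.79, 0.613, 0.002]
ft_force: [-3.7, -1.9, 7.1]
gripper_width: 0.0336
```

>>> play_rows(
  motion=[
    [0,0,0,0,0,0,0.46],
    [0,0,0,0,0,0,0.46],
    [0,0,0,0,0,0,0.46],
    [0,0,0,0,0,-1,0.46],
    [0,0,0,0,0,-3,0.46],
    [0,0,0,0,0,-7,0.46],
    [0,0,0,0,0,-12,0.6],
    [0,0,0,0,0,-17,0.8],
  ],
)

```text
clock: 15.4
ee_pos: [0.4734, 0.2947, 0.1847]
ee_rot: [0.0, 0.79, 0.613, 0.002]
ft_force: [0.5, -0.5, 0.5]
gripper_width: 0.0543
```

```bash
python3 - <<'E'
from fm import *
p,T=look("w7",["flow_meter","orange_nozzle","strainer","bayonet_cap","small_swirl","large_swirl"])
blob(p,T,"flow_meter",.024)
P=bot.capture("top"); blob(P,None,"bayonet_cap",.02)
im=P["img"][195:245,245:315]; cv2.imwrite("pics/cap.png",np.hstack([cv2.resize(im,None,fx=6,fy=6,interpolation=2)[:, :400], cv2.resize(p["img"],(480,300))]))
print(T[0],go([.456,.108,.17],60))
E
```

```text
flow_meter [([323.0, 183.0], 0.96, [0.474, 0.2925]), ([261.0, 340.0], 0.73, [0.3506, 0.1206])]
orange_nozzle [([235.0, 180.0], 0.56, [0.3831, 0.3198])]
strainer [([411.0, 172.0], 0.74, [0.5684, 0.2815])]
bayonet_cap [([348.0, 331.0], 0.84, [0.4576, 0.106])]
small_swirl [([349.0, 330.0], 0.58, [0.4592, 0.1065])]
large_swirl []
flow_meter [238.5, 332.4, 53.8, 39.5] 0.97 centroid [0.3589 0.1243] axis 26.1 extent 0.082
flow_meter [307.7, 144.8, 35.0, 89.1] 0.8 centroid [0.4749 0.2933] axis -104.5 extent 0.09
bayonet_cap [271.8, 213.6, 14.3, 16.2] 0.6 centroid [0.4542 0.1056] axis 148.1 extent 0.04
[0.47342786 0.2947488  0.18469916] ([0.0, -0.1, 15.7], [-18.53, 2.92, 1.09])
```

View pics/cap.png

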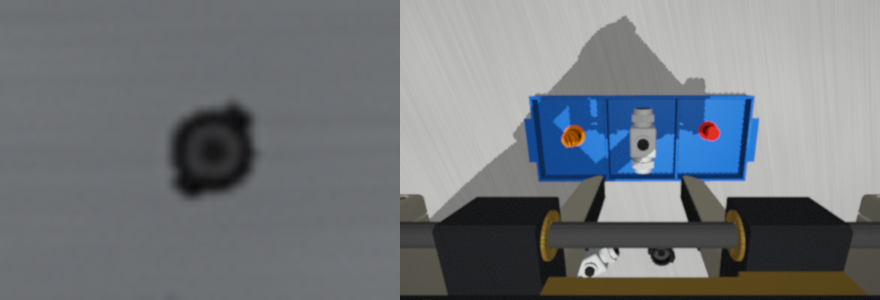

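>>> play_rows(
  motion=[
    [0,0,-69,-18.5,2.9,0,0.7],
    [0,0,-69,-18.5,2.9,0,0.7],
    [0,0,-69,-18.5,2.9,0,0.7],
    [0,0,-69,-18.5,2.9,0,0.7],
    [0,0,-69,-18.5,2.9,5,0.7],
    [0,0,-69,-18.5,2.9,5,0.7],
    [0,0,-69,-18.5,2.9,5,0.7],
    [0,0,-69,-18.5,2.9,5,0.7],
  ],
)

```text
clock: 16.7
ee_pos: [0.4555, 0.1082, 0.13]
ee_rot: [-0.0, 0.324, 0.946, 0.0]
ft_force: [0.2, 0.7, -0.2]
gripper_width: 0.0652
```

>>> play_rows(
  motion=[
    [0,0,-3,0,0,0,0.7],
    [0,0,-3,0,0,0,0.7],
  ],
)

```text
clock: 16.9
ee_pos: [0.4553, 0.1081, 0.1294]
ee_rot: [-0.001, 0.298, 0.954, 0.0]
ft_force: [0.5, -0.0, 0.3]
gripper_width: 0.0651
```

```bash
python3 - <<'E'
from fm import *
p,T=look("w8",["bayonet_cap","blue_cap"])
blob(p,T,"bayonet_cap",.018)
print(T[0],go([.456,.107,.006],145)); cv2.imwrite("pics/w8.png",p["img"][80:330,170:470])
E
```

```text
bayonet_cap [([324.0, 194.0], 0.6, [0.4577, 0.1085])]
blue_cap []
bayonet_cap [302.4, 171.6, 43.5, 55.5] 0.87 centroid [0.4567 0.1073] axis -35.3 extent 0.047
[0.45531219 0.10809702 0.12942266] ([0.0, -0.0, 0.1], [-0.12, -0.07, 12.39])
```

View pics/w8.png

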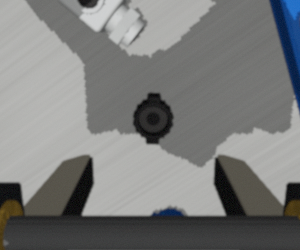

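>>> play_rows(
  motion=[
    [0,0,0,-0.14,0.1,5,0.7],
    [0,0,0,-0.14,0.1,9,0.7],
    [0,0,0,-0.14,0.1,11.5,0.7],
    [0,0,0,-0.14,0.1,12.4,0.7],
    [0,0,0,-0.14,0.1,12.6,0.7],
    [0,0,0,-0.14,0.1,12.6,0.7],
    [0,0,0,-0.14,0.1,12.6,0],
    [0,0,0,-0.14,0.1,12.6,0],
  ],
  newtons=15,
)

```text
clock: 17.9
ee_pos: [0.4578, 0.1084, 0.0051]
ee_rot: [0.0, 0.3, 0.954, 0.001]
ft_force: [0.1, 0.2, 0.2]
gripper_width: 0.0536
```

>>> play_rows(
  motion=[
    [0,0,0,0,0,0,0],
    [0,0,0,0,0,0,0],
    [0,0,0,0,0,0,0],
  ],
)

```text
clock: 18.2
ee_pos: [0.458, 0.1085, 0.0055]
ee_rot: [0.001, 0.3, 0.954, 0.001]
ft_force: [-0.5, 0.0, 3.1]
gripper_width: 0.0331
```

```bash
python3 - <<'E'
from fm import *
for n in("top","scene"):
    P=bot.capture(n); x,f=fit([(P,None)],"yellow",[.523,-.303,-.09]); print(x,np.degrees(x[2]),f)
c,s=np.cos(np.radians(-5.3)),np.sin(np.radians(-5.3))
for u in(-.096,0,.096): print(u,[.5235+c*u,-.303+s*u])
print(go([.5235-.0956,-.303+.0089,.12],174.7))
E
```

```text
[ 0.52325899 -0.30464331 -0.10941193] -6.268841754363129 440.99853515625
[ 0.52368565 -0.30157508 -0.07979881] -4.5721349469739865 651.6332397460938
-0.096 [np.float64(0.4279104289742801), np.float64(-0.2941324236051301)]
0 [np.float64(0.5235), np.float64(-0.303)]
0.096 [np.float64(0.6190895710257198), np.float64(-0.3118675763948699)]
([0.1, 0.1, -29.6], [-20.55, -34.73, -11.5])
```

>>> play_rows(
  motion=[
    [0,0,0,0,0,-4,0],
    [0,0,0,0,0,-8,0],
    [0,0,-29.5,-20.5,-34.7,-11.5,0],
    [0,0,-29.5,-20.5,-34.7,-11.5,0],
    [0,0,-29.5,-20.5,-34.7,-11.5,0],
    [0,0,-29.5,-20.5,-34.7,-11.5,0],
    [0,0,-29.5,-20.5,-34.7,-11.5,0],
    [0,0,-29.5,-20.5,-34.7,-11.5,0],
  ],
)

```text
clock: 19.1
ee_pos: [0.4374, -0.1648, 0.109]
ee_rot: [0.001, 0.046, 0.999, 0.001]
ft_force: [1.1, -0.0, 0.3]
gripper_width: 0.0332
```

```bash
python3 -c "
from h import *
print(go([.428,-.294,.12],174.7),bot.state()['gripper_width'])"
```

```text
([0.1, 0.1, -0.0], [-0.26, -12.95, -1.12]) 0.033151026716099555
```

>>> play_rows(
  motion=[
    [0.1,0,0,-0.3,-13,-1,0],
    [0.1,0,0,-0.3,-13,-1,0],
    [0.1,0,0,-0.3,-13,-1,0],
    [0.1,0,0,-0.3,-13,-1,0],
    [0.1,0,0,-0.3,-13,-1,0],
  ],
)

```text
clock: 19.6
ee_pos: [0.428, -0.2948, 0.1184]
ee_rot: [0.001, 0.047, 0.999, 0.0]
ft_force: [0.3, 0.7, -0.3]
gripper_width: 0.0331
```

```bash
python3 - <<'E'
from look import *
p,T=look("w9",["bayonet_cap"])
im=p["img"].copy(); c,s=np.cos(np.radians(-5.3)),np.sin(np.radians(-5.3))
for u in (-.146,-.046,.046,.146):
    for v in(-.055,.055):
        q=proj(p,[.5235+c*u-s*v,-.303+s*u+c*v,.024],T); cv2.drawMarker(im,tuple(int(round(a)) for a in q),(0,0,255),0,12,1)
cv2.imwrite("pics/w9.png",im); print(T[0],go([.428,-.294,.12],174.7))
E
```

```text
bayonet_cap [([322.0, 242.0], 0.64, [0.4731, -0.3004])]
[ 0.42802945 -0.29483139  0.11840311] ([-0.0, 0.1, 0.0], [0.04, -0.03, -0.14])
```

View pics/w9.png

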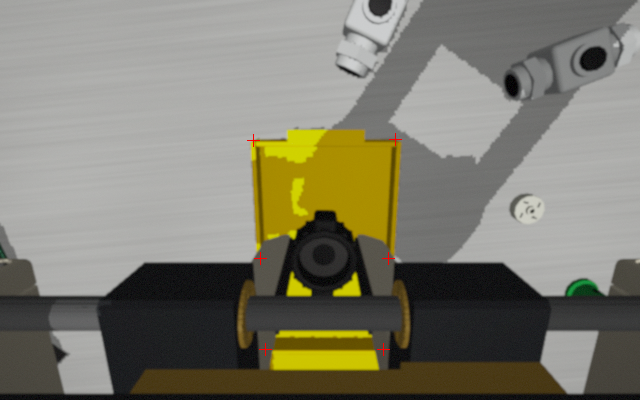

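>>> play_rows(
  motion=[
    [0,0,0,0,0.2,3,0],
    [0,0,0,0,0.2,6.5,0],
    [0,0,0,0,0.2,9,0],
    [0,0,0,0,0.2,10.2,0],
    [0,0,0,0,0.2,10.5,0],
    [0,0,0,0,0.2,10.6,0],
    [0,0,0,0,0.2,10.6,0],
  ],
)

```text
clock: 20.4
ee_pos: [0.4294, -0.292, 0.0138]
ee_rot: [0.002, 0.046, 0.999, -0.001]
ft_force: [0.2, -0.1, -0.2]
gripper_width: 0.0331
```

>>> play_rows(
  motion=[
    [0,0,0,0,0,0,0],
  ],
)

```text
clock: 20.5
ee_pos: [0.4298, -0.2923, 0.0149]
ee_rot: [0.002, 0.046, 0.999, -0.001]
ft_force: [0.5, -0.6, 0.6]
gripper_width: 0.0333
```

>>> play_rows(
  motion=[
    [0,0,0,0,0,0.2,0],
    [0,0,0,0,0,0.4,0],
    [0,0,0,0,0,0.55,0],
    [0,0,0,0,0,0.6,0],
    [0,0,0,0,0,0.62,0],
    [0,0,0,0,0,0.62,0],
  ],
)

```text
clock: 21.1
ee_pos: [0.4299, -0.2925, 0.0093]
ee_rot: [0.002, 0.046, 0.999, -0.001]
ft_force: [-1.8, 1.4, 7.6]
gripper_width: 0.0333
```

>>> play_rows(
  motion=[
    [0,0,0,0,0,0,0.55],
    [0,0,0,0,0,0,0.55],
    [0,0,0,0,0,0,0.55],
    [0,0,0,0,0,-1,0.55],
    [0,0,0,0,0,-3,0.55],
    [0,0,0,0,0,-7,0.55],
    [0,0,0,0,0,-12,0.8],
    [0,0,0,0,0,-15,0.8],
  ],
)

```text
clock: 21.9
ee_pos: [0.4297, -0.2924, 0.1638]
ee_rot: [0.004, 0.046, 0.999, -0.002]
ft_force: [0.5, -0.8, 1.0]
gripper_width: 0.0626
```

```bash
python3 - <<'E'
from fm import *
p,T=look("w10",["bayonet_cap","small_swirl"]); cv2.imwrite("pics/w10.png",p["img"])
print(T[0],go([.662,.086,.13],100))
E
```

```text
bayonet_cap [([324.0, 186.0], 0.67, [0.4325, -0.2918])]
small_swirl [([497.0, 196.0], 0.81, [0.4589, -0.1167])]
[ 0.42969305 -0.29236021  0.16377976] ([0.1, 0.5, 74.7], [-19.61, 39.84, 3.2])
```

>>> play_rows(
  motion=[
    [0,0.5,0,-19.6,39.8,0,0.8],
    [0,0.5,0,-19.6,39.8,0,0.8],
    [0,0.5,0,-19.6,39.8,0,0.8],
    [0,0.5,0,-19.6,39.8,0,0.8],
    [0,0.5,0,-19.6,39.8,0,0.8],
    [0,0.5,0,-19.6,39.8,0,0.8],
    [0,0.5,0,-19.6,39.8,0,0.8],
    [0,0.5,0,-19.6,39.8,3,0.8],
  ],
)

```text
clock: 22.85
ee_pos: [0.6388, 0.0489, 0.1471]
ee_rot: [0.0, 0.046, 0.999, -0.002]
ft_force: [1.6, 0.2, 1.0]
gripper_width: 0.0744
```

```bash
python3 -c "
from h import *
print(go([.662,.086,.13],174.7))"
```

```text
([-0.2, 0.1, 0.1], [-1.97, 3.91, 1.69])
```

>>> play_rows(
  motion=[
    [0,0,0,-2,3.9,1.7,0.8],
    [0,0,0,-2,3.9,1.7,0.8],
    [0,0,0,-2,3.9,1.7,0.8],
    [0,0,0,-2,3.9,1.7,0.8],
  ],
)

```text
clock: 23.25
ee_pos: [0.6619, 0.0851, 0.1298]
ee_rot: [0.0, 0.046, 0.999, -0.002]
ft_force: [0.3, 0.4, 1.1]
gripper_width: 0.0746
```

```bash
python3 - <<'E'
from fm import *
p,T=look("w11",["large_swirl"]); blob(p,T,"large_swirl",.008)
print(T[0],go([.662,.086,.003],174.7))
E
```

```text
large_swirl [([330.0, 192.0], 0.68, [0.6622, 0.0909])]
large_swirl [306.7, 172.8, 47.1, 43.2] 0.85 centroid [0.6634 0.0888] axis 2.9 extent 0.043
[0.66187648 0.08505192 0.12978292] ([-0.2, 0.1, -0.0], [0.05, 0.17, 12.77])
```

>>> play_rows(
  motion=[
    [-0.2,0,0,0,0.4,5,0.8],
    [-0.2,0,0,0,0.4,9,0.8],
    [-0.2,0,0,0,0.4,11.5,0.8],
    [-0.2,0,0,0,0.4,12.4,0.8],
    [-0.2,0,0,0,0.4,12.6,0.8],
    [-0.2,0,0,0,0.4,12.6,0.8],
  ],
)

```text
clock: 24.0
ee_pos: [0.6634, 0.088, 0.0062]
ee_rot: [0.002, 0.047, 0.999, -0.0]
ft_force: [0.2, 0.1, 0.3]
gripper_width: 0.0745
```

>>> play_rows(
  motion=[
    [0,0,0,0,0,0,0.8],
  ],
)

```text
clock: 24.1
ee_pos: [0.6642, 0.0879, 0.0081]
ee_rot: [0.003, 0.047, 0.999, 0.0]
ft_force: [-0.4, -0.1, 0.6]
gripper_width: 0.0747
```

>>> play_rows(
  motion=[
    [-0.3,0,0,0,0.1,0.3,0.8],
    [-0.3,0,0,0,0.1,0.55,0.8],
    [-0.3,0,0,0,0.1,0.55,0],
    [-0.3,0,0,0,0.1,0.55,0],
    [-0.3,0,0,0,0.1,0.55,0],
    [-0.3,0,0,0,0.1,0.55,0],
    [-0.3,0,0,0,0.1,0.55,0],
  ],
  newtons=12,
)

```text
clock: 24.8
ee_pos: [0.6643, 0.089, 0.0026]
ee_rot: [0.003, 0.047, 0.999, 0.003]
ft_force: [-0.1, 0.1, 1.2]
gripper_width: 0.0414
```

```bash
python3 -c "
from h import *
print(go([.523,-.302,.12],174.7),bot.state()['gripper_width'],tool()[0])"
```

```text
([0.3, 0.3, -0.0], [10.37, -40.17, -12.03]) 0.041378340689427195 [0.66432729 0.08895327 0.00259039]
```

>>> play_rows(
  motion=[
    [0,0,0,0,0,0,0],
    [0.3,0.3,0,0,0,-3,0],
    [0.3,0.3,0,0,0,-7,0],
    [0.3,0.3,0,10.4,-40.2,-12,0],
    [0.3,0.3,0,10.4,-40.2,-12,0],
    [0.3,0.3,0,10.4,-40.2,-12,0],
    [0.3,0.3,0,10.4,-40.2,-12,0],
    [0.3,0.3,0,10.4,-40.2,-12,0],
  ],
)

```text
clock: 25.6
ee_pos: [0.5785, -0.1466, 0.1012]
ee_rot: [0.0, 0.046, 0.999, 0.0]
ft_force: [1.1, -0.9, 0.1]
gripper_width: 0.0414
```

```bash
python3 -c "
from h import *
print(go([.5237,-.301,.1],174.7),bot.state()['gripper_width'])"
```

```text
([0.0, 0.1, -0.0], [4.02, -15.88, 0.11]) 0.04139070530661723
```

>>> play_rows(
  motion=[
    [0,0,0,4,-15.9,0,0],
    [0,0,0,4,-15.9,0,0],
    [0,0,0,4,-15.9,0,0],
    [0,0,0,4,-15.9,0,0],
    [0,0,0,4,-15.9,0,0],
    [0,0,0,4,-15.9,0,0],
  ],
)

```text
clock: 26.2
ee_pos: [0.5241, -0.3007, 0.101]
ee_rot: [0.0, 0.047, 0.999, 0.0]
ft_force: [-0.2, 0.1, 0.8]
gripper_width: 0.0414
```

```bash
python3 - <<'E'
from look import *
p,T=look("w12",["bayonet_cap","large_swirl"])
im=p["img"].copy(); c,s=np.cos(np.radians(-5.3)),np.sin(np.radians(-5.3))
for u in (-.146,-.046,.046,.146):
    for v in(-.055,.055):
        q=proj(p,[.5237+c*u-s*v,-.301+s*u+c*v,.024],T); cv2.drawMarker(im,tuple(int(round(a)) for a in q),(0,0,255),0,12,1)
cv2.imwrite("pics/w12.png",im); print(T[0],go([.5237,-.301,.0066],174.7))
E
```

```text
bayonet_cap [([325.0, 79.0], 0.7, [0.4293, -0.2906])]
large_swirl [([325.0, 242.0], 0.71, [0.5618, -0.3028])]
[ 0.52406243 -0.30070356  0.10102873] ([0.0, 0.1, 0.1], [0.08, -0.11, 9.45])
```

View pics/w12.png

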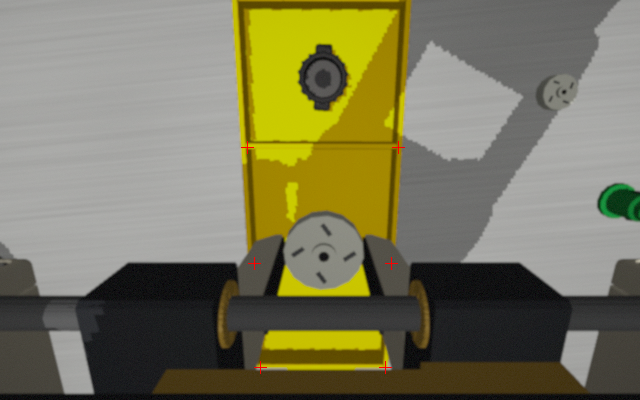

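>>> play_rows(
  motion=[
    [0,0,0,0,0,3,0],
    [0,0,0,0,0,6,0],
    [0,0,0,0,0,8,0],
    [0,0,0,0,0,8.8,0],
    [0,0,0,0,0,9.1,0],
    [0,0,0,0,0,9.1,0],
    [0,0,0,0,0,9.1,0],
  ],
)

```text
clock: 27.05
ee_pos: [0.5252, -0.3001, 0.0113]
ee_rot: [0.001, 0.046, 0.999, -0.0]
ft_force: [-0.6, -0.5, -0.9]
gripper_width: 0.0413
```

>>> play_rows(
  motion=[
    [0,0,0,0,0,0,0],
  ],
)

```text
clock: 27.15
ee_pos: [0.5256, -0.3003, 0.0123]
ee_rot: [0.002, 0.046, 0.999, -0.0]
ft_force: [-0.3, 0.9, 0.1]
gripper_width: 0.0416
```

>>> play_rows(
  motion=[
    [0,0,0,0,0,0.2,0],
    [0,0,0,0,0,0.4,0],
    [0,0,0,0,0,0.55,0],
    [0,0,0,0,0,0.6,0],
    [0,0,0,0,0,0.62,0],
    [0,0,0,0,0,0.62,0],
  ],
)

```text
clock: 27.75
ee_pos: [0.5256, -0.3003, 0.0064]
ee_rot: [0.002, 0.046, 0.999, -0.0]
ft_force: [-1.7, 1.3, 5.0]
gripper_width: 0.0415
```

Seated (5 N). Release and go to the small swirl plate.

>>> play_rows(
  motion=[
    [0,0,0,0,0,0,0.6],
    [0,0,0,0,0,0,0.6],
    [0,0,0,0,0,0,0.6],
    [0,0,0,0,0,-1,0.6],
    [0,0,0,0,0,-3,0.6],
    [0,0,0,0,0,-7,0.6],
    [0,0,0,0,0,-12,0.6],
    [0,0,0,0,0,-15,0.6],
  ],
)

```text
clock: 28.55
ee_pos: [0.5256, -0.3005, 0.1611]
ee_rot: [0.003, 0.046, 0.999, -0.001]
ft_force: [-0.3, -0.7, 0.5]
gripper_width: 0.056
```

```bash
python3 - <<'E'
from fm import *
p,T=look("w13",["bayonet_cap","large_swirl","small_swirl"])
print(T[0],go([.457,-.118,.12],174.7))
E
```

```text
bayonet_cap [([323.0, 80.0], 0.96, [0.4275, -0.2919])]
large_swirl [([326.0, 184.0], 0.64, [0.526, -0.2982])]
small_swirl [([511.0, 93.0], 0.95, [0.4548, -0.1177])]
[ 0.52560822 -0.30045616  0.16114616] ([-0.1, 0.3, 0.1], [8.47, 17.53, 3.66])
```

>>> play_rows(
  motion=[
    [0,0.3,0,8.5,17.5,0,0.6],
    [0,0.3,0,8.5,17.5,0,0.6],
    [0,0.3,0,8.5,17.5,3.6,0.6],
    [0,0.3,0,8.5,17.5,3.6,0.6],
    [0,0.3,0,8.5,17.5,3.6,0.6],
    [0,0.3,0,8.5,17.5,3.6,0.6],
    [0,0.3,0,8.5,17.5,3.6,0.6],
  ],
)

```text
clock: 29.45
ee_pos: [0.457, -0.1189, 0.1205]
ee_rot: [-0.0, 0.046, 0.999, -0.001]
ft_force: [-0.5, -0.0, 0.1]
gripper_width: 0.056
```

```bash
python3 - <<'E'
from fm import *
p,T=look("w14",["small_swirl"]); blob(p,T,"small_swirl",.008)
print(T[0],go([.456,-.118,.003],174.7))
E
```

```text
small_swirl [([324.0, 198.0], 0.95, [0.4605, -0.1185])]
small_swirl [310.0, 178.1, 28.5, 31.9] 0.8 centroid [ 0.4554 -0.1181] axis 9.0 extent 0.029
[ 0.45696053 -0.11885593  0.12053853] ([-0.1, -0.0, 0.0], [0.1, 0.12, 11.76])
```

>>> play_rows(
  motion=[
    [0,0,0,0,0.05,5,0.6],
    [0,0,0,0,0.05,8.5,0.6],
    [0,0,0,0,0.05,10.6,0.6],
    [0,0,0,0,0.05,11.4,0.6],
    [0,0,0,0,0.05,11.6,0.6],
    [0,0,0,0,0.05,11.6,0.6],
  ],
)

```text
clock: 30.2
ee_pos: [0.4575, -0.1193, 0.0056]
ee_rot: [0.0, 0.046, 0.999, -0.001]
ft_force: [0.5, -0.4, 0.5]
gripper_width: 0.056
```

>>> play_rows(
  motion=[
    [0,0,0,0,0,0,0.6],
  ],
)

```text
clock: 30.3
ee_pos: [0.4582, -0.1196, 0.0068]
ee_rot: [0.001, 0.046, 0.999, -0.001]
ft_force: [-0.6, -0.3, -0.5]
gripper_width: 0.0562
```

>>> play_rows(
  motion=[
    [0,0,0,0.1,0.1,0.25,0.6],
    [0,0,0,0.1,0.1,0.42,0.6],
    [0,0,0,0.1,0.1,0.42,0],
    [0,0,0,0.1,0.1,0.42,0],
    [0,0,0,0.1,0.1,0.42,0],
    [0,0,0,0.1,0.1,0.42,0],
    [0,0,0,0.1,0.1,0.42,0],
    [0,0,0,0.1,0.1,0.42,0],
  ],
  newtons=10,
)

```text
clock: 31.1
ee_pos: [0.4574, -0.1185, 0.0027]
ee_rot: [0.001, 0.046, 0.999, -0.001]
ft_force: [0.8, -0.1, -0.0]
gripper_width: 0.0252
```

```bash
python3 -c "
from h import *
print(go([.6195,-.309,.12],174.7),bot.state()['gripper_width'],tool()[0])"
```

```text
([-0.1, 0.1, -0.0], [-17.94, -17.49, -11.66]) 0.025192960827576757 [ 0.45735166 -0.11849793  0.00266042]
```

>>> play_rows(
  motion=[
    [0,0,0,0,0,-3,0],
    [0,0,0,0,0,-7,0],
    [0,0,0,-17.9,-17.5,-10.5,0],
    [0,0,0,-17.9,-17.5,-10.5,0],
    [0,0,0,-17.9,-17.5,-10.5,0],
    [0,0,0,-17.9,-17.5,-10.5,0],
    [0,0,0,-17.9,-17.5,-10.5,0],
    [0,0,0,-17.9,-17.5,-10.5,0],
  ],
)

```text
clock: 31.9
ee_pos: [0.6213, -0.3128, 0.1074]
ee_rot: [0.001, 0.047, 0.999, -0.001]
ft_force: [-0.9, 0.4, -0.7]
gripper_width: 0.0251
```

>>> play_rows(
  motion=[
    [0,0,0,0,0,0,0],
    [0,0,0,0,0,0,0],
  ],
)

```text
clock: 32.1
ee_pos: [0.6208, -0.3124, 0.1069]
ee_rot: [0.0, 0.047, 0.999, -0.001]
ft_force: [-0.3, 0.5, -0.3]
gripper_width: 0.0254
```

```bash
python3 -c "
from h import *
print(go([.6195,-.309,.0067],174.7),bot.state()['gripper_width'],tool()[0])"
```

```text
([-0.1, 0.0, -0.1], [0.17, 0.34, 10.02]) 0.025360983967305926 [ 0.62083981 -0.31235504  0.10690534]
```

>>> play_rows(
  motion=[
    [0,0,0,0.15,0.35,3,0],
    [0,0,0,0.15,0.35,6,0],
    [0,0,0,0.15,0.35,8.5,0],
    [0,0,0,0.15,0.35,9.3,0],
    [0,0,0,0.15,0.35,9.6,0],
    [0,0,0,0.15,0.35,9.6,0],
    [0,0,0,0.15,0.35,9.6,0],
  ],
)

```text
clock: 32.8
ee_pos: [0.6203, -0.3091, 0.0126]
ee_rot: [0.001, 0.047, 0.999, -0.001]
ft_force: [0.7, -0.6, 0.2]
gripper_width: 0.0253
```

>>> play_rows(
  motion=[
    [0,0,0,0,0,0,0],
  ],
)

```text
clock: 32.9
ee_pos: [0.6207, -0.3093, 0.0138]
ee_rot: [0.002, 0.047, 0.999, -0.002]
ft_force: [-0.3, 0.8, 0.5]
gripper_width: 0.0257
```

>>> play_rows(
  motion=[
    [0,0,0,0,0,0.2,0],
    [0,0,0,0,0,0.4,0],
    [0,0,0,0,0,0.6,0],
    [0,0,0,0,0,0.7,0],
    [0,0,0,0,0,0.75,0],
    [0,0,0,0,0,0.75,0],
  ],
)

```text
clock: 33.5
ee_pos: [0.6207, -0.3093, 0.0067]
ee_rot: [0.002, 0.047, 0.999, -0.002]
ft_force: [-1.3, 1.1, 4.9]
gripper_width: 0.0257
```

>>> play_rows(
  motion=[
    [0,0,0,0,0,0,0.5],
    [0,0,0,0,0,0,0.5],
    [0,0,0,0,0,0,0.5],
    [0,0,0,0,0,-1,0.5],
    [0,0,0,0,0,-3,0.5],
    [0,0,0,0,0,-7,0.5],
    [0,0,0,0,0,-12,0.5],
    [0,0,0,0,0,-17,0.5],
  ],
)

```text
clock: 34.3
ee_pos: [0.6197, -0.3084, 0.179]
ee_rot: [0.002, 0.047, 0.999, -0.002]
ft_force: [1.3, 0.1, -0.1]
gripper_width: 0.0465
```

>>> play_rows(
  motion=[
    [0,0,0,8,0,-10,0.5],
    [0,0,0,8,0,-10,0.5],
    [0,0,0,8,0,-10,0.5],
    [0,0,0,8,0,-10,0.5],
    [0,0,0,8,0,-10,0.5],
  ],
)

```text
clock: 34.8
ee_pos: [0.5397, -0.3006, 0.2795]
ee_rot: [0.002, 0.047, 0.999, -0.002]
ft_force: [0.7, -0.9, -0.6]
gripper_width: 0.0465
```

```bash
python3 - <<'E'
from fm import *
p,T=look("w15",["bayonet_cap","large_swirl","small_swirl"])
P=bot.capture("scene"); cv2.imwrite("pics/end.png",np.vstack([cv2.resize(P["img"][90:340,100:540],(660,375)),cv2.resize(p["img"][0:300],(480,225))[:, :480].copy() if False else cv2.copyMakeBorder(cv2.resize(p["img"][:300],(480,225)),0,0,0,180,0)]))
for q in "orange_nozzle flow_meter strainer green_nozzle blue_cap bayonet_cap".split(): print(q,[(np.round(ray(P,d["pixel"],0)[:2],3).tolist(),round(d["conf"],2)) for d in bot.mark_of(P,q)[:4]])
E
```

```text
bayonet_cap [([323.0, 77.0], 0.84, [0.4279, -0.2907]), ([324.0, 156.0], 0.57, [0.5276, -0.2986]), ([505.0, 152.0], 0.22, [0.5444, -0.0582])]
large_swirl [([322.0, 152.0], 0.96, [0.522, -0.3009])]
small_swirl [([323.0, 223.0], 0.76, [0.6218, -0.3096])]
orange_nozzle [([0.38, 0.318], 0.64)]
flow_meter [([0.334, -0.103], 0.94), ([0.476, 0.29], 0.92), ([0.338, 0.123], 0.73), ([0.282, -0.24], 0.72)]
strainer [([0.57, 0.283], 0.63)]
green_nozzle [([0.54, -0.059], 0.77)]
blue_cap [([0.558, 0.059], 0.83)]
bayonet_cap [([0.425, -0.286], 0.77)]
```

View pics/end.png

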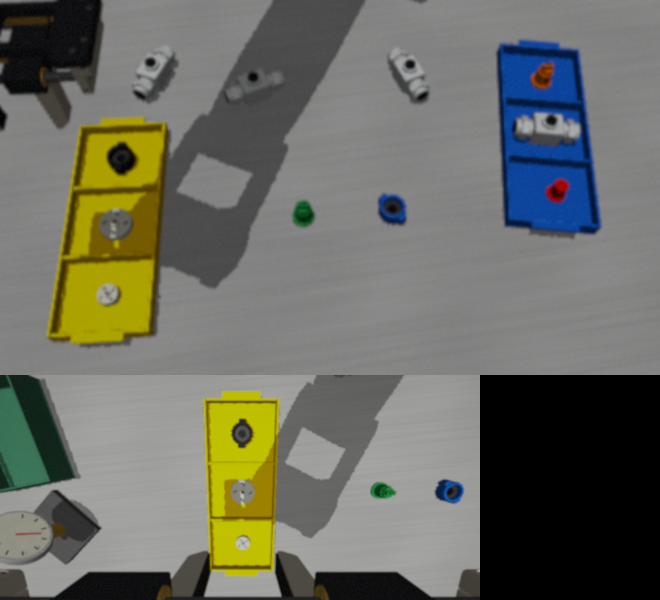

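The picture shows every part upright and flat in its own compartment, with the strainer, green nozzle and blue cap where they started.

```bash
python3 -c "
from h import *
print(bot.hand_in(),bot.state()['clock'])"
```

```text
the job is handed in; nothing more can be done
the job is handed in; nothing more can be done
```

Both kits are made up and the job is handed in, at about 35 s on the robot's clock.

- **Blue tray:** the orange nozzle is in the compartment at x = -96 mm, and the flow meter that was farthest from the base is in the centre, lying along the tray's y axis. The red strainer is still at x = +96 mm.
- **Yellow tray:** the black bayonet cap is at x = -96 mm, the large swirl plate in the centre and the small swirl plate at x = +96 mm.
- **Placing:** I placed the parts in the order you listed them. Each was lowered until it touched the tray floor, with a contact force of about 4 to 8 N, and only then released.
- **Last checks:** the scene and wrist pictures show all five parts the same way up and flat, each in its own compartment. The strainer, green nozzle and blue cap read within about 1 cm of their first measured positions, and the arm was clear of everything.
- **Disagreements:** the tray fits from different cameras differed by up to about 8 mm and 2°, which is inside the compartment clearances. In the last wrist picture the network also put low-confidence "bayonet cap" labels on the large swirl plate and the green nozzle; the pictures show these are false.

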